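# Right the tipped glue stick, then hold the case lid open at 60 degrees

### The arm

A 7-joint arm with a two-finger parallel gripper is mounted at the origin on a cart in front of the work surface, level with it; the furniture and walls round the work are solid. World frame = base frame: x ahead of the robot, y to its left, z up, the work surface at z = 0. Lengths are in m, angles in degrees, forces in N, time in s.
With the tool pointing down it reaches from about 0.425 to 0.95 m from the base axis. Payload 4.7 kg.
Tool frame: the origin (TCP) lies on the centre line of the jaws, within the pads' length; the fingertips stand 17 mm ahead of it and the grasp point (between the pads) lies 2 mm behind it; z points along the fingers, y is the line along which they close (so a half turn about z gives the same grasp; the last joint's range is limited). The gripper opens to 87 mm and grips with 3 to 60 N. Pads are 19 mm wide; open, the fingers measure 117 mm over their backs; the gripper's body (75 mm by 190 mm) begins 51 mm behind the grasp point.
Start: joints at [-66.629, 26.849, -2.785, 87.806, 1.381, 65.374, -4.715], TCP at [0.286, 0.612, 0.24] pointing down, gripper open.
Joint ranges: [-148.3, 148.3], [-19.14, 114.17], [-79.39, 73.82], [5.75, 140.21], [-59.74, 239.74], [12.07, 113.84], [-152.46, 152.46]. Speed limits (degrees/s): [147.25, 147.25, 180, 180, 180, 180, 180].

### API

Orientations are given as [roll, pitch, yaw] about the fixed x, y, z axes, in that order (R = Rz(yaw) Ry(pitch) Rx(roll)).
In Python, from station import ctrl gives the robot as it stands. The module is installed in compiled form; this text tells all that it offers.
- The arm moves only by the tool play_rows, never from a script. Its argument "plan" is a list that holds one entry, the list of rows, each a list of 7 numbers: the shift along the tool's x, y, z in cm, then the turn, a rotation vector about the tool's x, y, z in degrees, then the finger opening in cm, from 0 to 8.7. A call has 1 to 5 rows; each row shifts and turns the commanded pose from where the row before left it, along the tool's axes as they then stand; what a row does not reach is not made up. A row lasts 1/10 s, in which the tool goes at most 50 mm and 8.59 degrees, less where a joint would pass 70% of its speed; a pose out of reach is approached as far as the arm can. A call with a gripper value outside its range is refused whole. The fingers move at their own pace and stop on an object; "newtons" is the grip in N (left out, the last holds). Time passes only in rows, so rows that do not move let the fingers close. It gives the time, the measured TCP pose, the force, the opening and the grip force at its end, in the units of the state.
- ctrl.get_obs(): the state, without advancing time (a new reading comes with each control period).
- ctrl.capture(name): name is "side" or "top"; returns a dict with "frame" (420x560x3 uint8, red, green, blue), "intrinsics" (3x3 intrinsics, pixels), "distortion" ([k1, k2, p1, p2, k3] as OpenCV has them; the pictures are not rectified), "eye" and "rotation" of the camera in the world. Camera axes: x right, y down, z forward; pixel columns grow to the right and rows downward; lengths in m; the calibration is good to about 2 mm. A picture is of the moment at which its call begins. There is no depth.
- ctrl.close_job(): hands the job in; it is judged then, once.
Trained networks look in a picture, given as the dict that the camera call returned (one of the last four; its "shot" number tells which), for a name from the list of things; names that differ only in an ending like _2 or _b are one class to them, and where a whole thing is asked for, a point or a joint stands for the part that bears it (a point fixed in the world has none). Each returns a list of dicts, best first, with "conf" (0 to 1); they miss things now and then, are a little off and sometimes report something else, mostly with a low value. They report only what shows in the picture. A call takes as long as a camera call. They do not tell look-alikes from the thing itself.
- ctrl.cut_out(picture, target): "pixels" (420x560 bool, what is visible of it) and "bbox" ([left, top, right, bottom] in pixels, round what is visible of it).
- ctrl.landmark_of(picture, target): "centre" ([column, row] in pixels: a listed point, or the origin of a listed thing).
The state is a dict: "time_s": time; "qpos": joint angles; "qvel": joint speeds; "effort": joint torques, N m; "position": TCP position; "orientation": TCP orientation; "contact_force": force on the tool from outside, world axes, zero at the start; "torque": the same for the moment, N m; "opening": opening from 0.0 (shut) to 1.0 (fully open); "grasp_force": force on a finger pad.
Only numpy, scipy, OpenCV 4.12 (cv2) and the standard library are available. Lean on these libraries where they do the work, as an engineer would, in place of code of your own. Each camera call takes 0.05 s, during which the arm holds its last target. There are 200 camera calls.

### The job

Get the gluing place ready for a colleague: the glue stick in the middle of the rack has tipped forward onto the front rail; stand it upright again in its bay between its neighbours and let go of it, without knocking the bottle or the jar over. Then raise the lid of the wooden parts case by its bar handle and hold it open at 60 degrees (the red mark), so that the ring inside can be reached. The lid falls shut when let go, so finish while the gripper is still holding it there; leave everything else on the bench where it is.

Things in the scene. Friction and masses are not known exactly. Their poses are not given: they have to be found in the camera images.
- glue_stick: glue stick, light blue with dark blue cap: round, 27 mm thick (cap 28), 108 mm long, 50 g. Origin: centre of its flat base; +z along it to the cap. It starts leaning about 35 degrees from upright towards the rack's -x (the front): base on the middle bay's floor against the back wall, barrel on the front rail 55 mm up the barrel; above that it is free to be gripped.
- rack: dark wooden glue rack, fixed; one lane along y. Origin: centre of underside; x to its back, z up. 76 mm deep (x), 256 long (y). Floor top z = 8 mm; back wall inner face x = 29, 50 high; round 6 mm steel front rail, centre x = -27, z = 51; bay dividers 20 mm high at y = +-40; bay centres y = -80, 0, 80; end panels 60 high.
- middle_bay (a point): floor centre of the rack's middle bay, where the base of the glue stick belongs (anywhere on the bay's floor will do); axes as the rack's
- glue_bottle: white glue bottle with nozzle, standing in one of the outer bays: 32 mm in diameter, 106 mm high. Origin: centre of its underside, z up. To stay standing.
- jar: small glass jar with black lid, standing in the other outer bay: 48 mm in diameter, 63 mm high. Origin: centre of its underside, z up. To stay standing.
- case: wooden parts case with its lid, fixed, 120 mm deep (x), 140 wide (y), walls 60 high; a ring inside on a blue pad. Origin: centre of underside; x to its back, where the lid is hinged; z up. On its +y flank, 76 mm from the middle, stands a thin brass arc of 70 mm radius about the hinge line with a red bar across it at 60 degrees.
- lid_hinge (a point): middle of the lid's hinge line: 60 mm behind (+x) and 62 mm above the case's origin; the hinge line runs along the case's y axis
- lid_handle (a point): middle of the lid's handle, a dark round steel bar 12 mm thick and 80 mm long (plus round ends), parallel to the hinge line, on two 8 mm posts at +-37 mm, 29 mm clear above the lid. With the lid shut it lies 120 mm in front of (-x) and 44 mm above the hinge line; it turns with the lid.
- case_lid (a joint): angle of the lid in rad: 0 shut, grows as the front edge rises and goes back; 60 degrees is 1.047. The lid (0.35 kg, 126 x 144 x 8 mm, its front edge 126 mm from the hinge) turns freely and falls shut when let go.
- spool: wire spool, 48 mm in diameter, 32 mm high; bystander, leave it. Origin: centre of its underside.
- pliers: pliers with blue handles, 129 mm long, lying flat; bystander, leave it. Origin: centre of its underside.
- loupe: black eye loupe, 39 mm in diameter, 30 mm high; bystander, leave it. Origin: centre of its underside.
- wax: small green wax block, 18 x 26 x 20 mm; bystander, leave it. Origin: centre of its underside.
There are look-alikes about, which are no part of the job. What is shaped like the glue_bottle but pink or turquoise is not meant.

How it is judged (in metres and radians):
On the way, in this order (a step that is already met when the one before it is completed fails the run):
1. the glue stick stands upright on the floor of the middle bay, let go and still, with the lid still down (angle between glue_stick's own z axis and vertical below 0.12 rad and horizontal distance between glue_stick and middle_bay below 0.032 m and z of glue_stick in the frame of middle_bay between -0.004 and 0.006 m and contact force between the fingers and glue_stick below 0.05 N and linear speed of glue_stick below 0.02 m/s and value of joint case_lid below 0.2 rad), for 0.3 s.
2. the gripper has raised the lid (value of joint case_lid above 0.5 rad and contact force between the fingers and case above 0.2 N), for 0.1 s.
At the end, for the whole second after the job is handed in: The gripper still holds the lid, at rest within 6 degrees of 60 and carried by the fingers alone; the stick stands released on the middle bay's floor, within 7 degrees of upright and 32 mm of the bay's centre; bottle and jar still stand (value of joint case_lid between 0.942 and 1.152 rad and velocity of joint case_lid between -0.1 and 0.1 rad/s and contact force between the fingers and case above 0.2 N and height (world z) of the grasp point above 0.1 m and contact force between case and glue_stick below 0.01 N and contact force between case and spool below 0.01 N and contact force between case and pliers below 0.01 N and angle between glue_stick's own z axis and vertical below 0.12 rad and horizontal distance between glue_stick and middle_bay below 0.032 m and z of glue_stick in the frame of middle_bay between -0.004 and 0.006 m and contact force between the fingers and glue_stick below 0.05 N and linear speed of glue_stick below 0.02 m/s and angle between each of glue_bottle, jar's own z axis and vertical below 0.2 rad); the arm keeps its last pose, push and grip.
It fails at once if the bottle or the jar is knocked over or pushed out of its place (tipped over 0.5 rad or moved over 30 mm) (angle between any of glue_bottle, jar's own z axis and vertical above 0.5 rad or distance of any of glue_bottle, jar from where it was at the start of the episode above 0.03 m).
It fails at once if a bystander (spool, pliers, loupe, wax block) is moved over 30 mm (distance of any of spool, pliers, loupe, wax from where it was at the start of the episode above 0.03 m).
It also fails if it takes over 61 s, if anything falls off the work surface, if the arm or the gripper's body presses on something with over 40 N, if the wrist force passes 120 N, or if a joint passes its speed limit or range.

## Working session

There is one attempt and no reset: what is moved stays moved. The work goes in short steps, Python scripts to look and compute and a tool call to move; the robot and the scene stay as the last step left them, time stands still between calls to the robot, and variables do not carry over. Pictures are saved under pics/ and viewed, at most 10 in all, crops included, and the job is handed in when it is done.

Besides the shell and the picture viewer there is one more tool, called after "Request:" by a JSON object that holds its "op" and its "data", one argument or row to a line. play_rows: Moves the arm, as the interface text tells. Its arguments: {"type":"object","properties":{"plan":{"type":"array"},"newtons":{"type":"number"}},"required":["plan"]}

```bash
mkdir -p pics
cat > h.py <<'E'
import numpy as np, cv2
from scipy.spatial.transform import Rotation as Rn
from station import ctrl
def ray(p,uv):
    K=np.array(p["intrinsics"],float);d=np.array(p["distortion"],float)
    n=cv2.undistortPoints(np.array([[uv]],float),K,d)[0,0]
    v=np.array(p["rotation"])@np.array([n[0],n[1],1.]);return np.array(p["eye"]),v/np.linalg.norm(v)
def onz(p,uv,z):
    o,v=ray(p,uv);return o+v*(z-o[2])/v[2]
def tri(a,ua,b,ub):
    o1,v1=ray(a,ua);o2,v2=ray(b,ub)
    s=np.linalg.lstsq(np.c_[v1,-v2],o2-o1,rcond=None)[0]
    x,y=o1+s[0]*v1,o2+s[1]*v2;return (x+y)/2,np.linalg.norm(x-y)
def proj(p,X):
    R=np.array(p["rotation"]);t=-R.T@np.array(p["eye"])
    return cv2.projectPoints(np.array(X,float).reshape(-1,3),cv2.Rodrigues(R.T)[0],t,np.array(p["intrinsics"],float),np.array(p["distortion"],float))[0][:,0]
def save(p,n): cv2.imwrite(f"pics/{n}.png",cv2.cvtColor(p["frame"],cv2.COLOR_RGB2BGR))
E
python3 - <<'E'
from h import *
np.set_printoptions(precision=3,suppress=True)
s=ctrl.capture("side");t=ctrl.capture("top");save(s,"s0");save(t,"t0")
print(s["eye"],t["eye"])
for n in ["glue_stick","rack","middle_bay","glue_bottle","jar","case","lid_hinge","lid_handle","spool","pliers","loupe","wax"]:
    a=ctrl.landmark_of(s,n);b=ctrl.landmark_of(t,n)
    print(n,[(x["centre"],round(x["conf"],2)) for x in a[:2]],[(x["centre"],round(x["conf"],2)) for x in b[:2]],tri(s,a[0]["centre"],t,b[0]["centre"]) if a and b else "")
print(ctrl.get_obs())
E
```

```text
[0.043 0.562 0.62 ] [ 0.23  -0.063  1.521]Traceback (most recent call last):
  File "<stdin>", line 7, in <module>
  File "h.py", line 12, in tri
    s=np.linalg.lstsq(np.c_[v1,-v2],o2-o1,rcond=None)[0]
      ~~~~~~~~~~~~~~~^^^^^^^^^^^^^^^^^^^^^^^^^^^^^^^^
    raise LinAlgError('Incompatible dimensions')
numpy.linalg.LinAlgError: Incompatible dimensions
```

```bash
python3 - <<'E'
s=open("h.py").read().replace('np.array(p["rotation"])','rot(p)').replace("def ray",'def rot(p): return Rn.from_euler("xyz",p["rotation"],degrees=True).as_matrix()\ndef ray',1)
open("h.py","w").write(s)
E
python3 - <<'E'
from h import *
np.set_printoptions(precision=3,suppress=True)
s=ctrl.capture("side");t=ctrl.capture("top");save(s,"s0");save(t,"t0")
print(s["eye"],t["eye"],s["rotation"],t["rotation"])
for n in ["glue_stick","rack","middle_bay","glue_bottle","jar","case","lid_hinge","lid_handle","spool","pliers","loupe","wax"]:
    a=ctrl.landmark_of(s,n);b=ctrl.landmark_of(t,n)
    f=lambda q:[(np.round(x["centre"],1),round(float(x["conf"]),2)) for x in q[:2]]
    print(n,f(a),f(b),tri(s,a[0]["centre"],t,b[0]["centre"]) if a and b else "")
print(ctrl.get_obs())
E
```

```text
[0.043 0.562 0.62 ] [ 0.23  -0.063  1.521] [-124.492   -1.312 -142.206] [-169.761    0.033  -88.823]
glue_stick [(array([260.2, 202.6]), 0.55), (array([287. , 196.9]), 0.46)] [(array([301.7, 156. ]), 0.66)] (array([ 0.652, -0.122,  0.012]), np.float64(0.008841248900593728))
rack [(array([261.4, 210.1]), 0.78), (array([310.6, 208.5]), 0.67)] [(array([305.6, 165. ]), 0.95), (array([341.5, 230.4]), 0.16)] (array([ 0.641, -0.129, -0.014]), np.float64(0.011735783554110984))
middle_bay [(array([265.7, 205.7]), 0.98), (array([385. , 210.5]), 0.62)] [(array([300.8, 164.6]), 0.82)] (array([ 0.628, -0.119,  0.014]), np.float64(0.004870022590032986))
glue_bottle [(array([272. , 350.6]), 0.81), (array([312.6, 182.9]), 0.72)] [(array([276.8, 159.3]), 0.48), (array([365.8, 169.3]), 0.44)] (array([ 0.687, -0.075, -0.518]), np.float64(0.2077868170323629))
jar [(array([284.3, 194.9]), 0.63)] [(array([326.7, 167.2]), 0.48)] (array([ 0.623, -0.193,  0.012]), np.float64(0.002635964381151387))
case [(array([215.6, 318. ]), 0.74), (array([262.7, 205.1]), 0.65)] [(array([182.4, 218.3]), 0.68), (array([343.
[... 826 characters left out ...]
), 0.31)] (array([ 0.463, -0.364, -0.009]), np.float64(0.0007782917540840251))
wax [(array([382.9, 210.6]), 0.41)] [(array([370.1, 251.9]), 0.55)] (array([ 0.385, -0.316, -0.001]), np.float64(0.0018231660000337568))
{'time_s': 1.5, 'qpos': array([-66.63 ,  26.85 ,  -2.786,  87.806,   1.38 ,  65.374,  -4.715]), 'qvel': array([ 0.039,  0.044, -0.032, -0.003,  0.054,  0.001, -0.055]), 'effort': array([  0.   , -50.783,  -0.08 , -23.645,  -0.061,   0.031,   0.   ]), 'position': array([0.285, 0.612, 0.24 ]), 'orientation': array([179.996,  -0.004, 154.976]), 'contact_force': array([-0.259, -0.396,  0.12 ]), 'torque': array([0.024, 0.005, 0.048]), 'grasp_force': 0.0, 'opening': 1.0013510524694407}
```

View pics/s0.png

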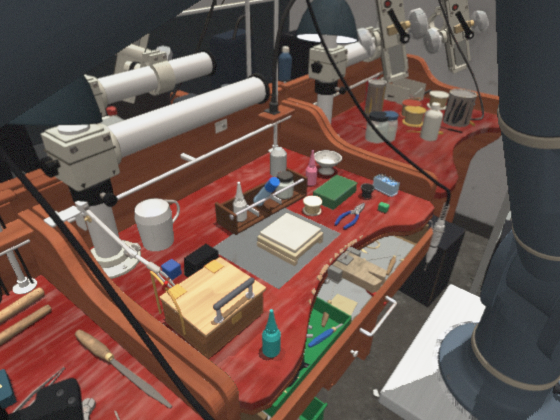

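View pics/t0.png

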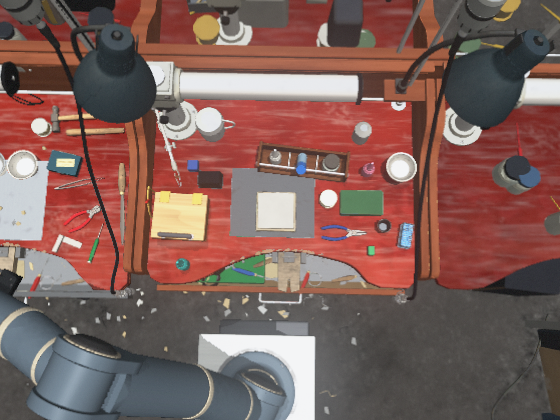

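Run:
```python
from h import *
s=cv2.imread("pics/s0.png");t=cv2.imread("pics/t0.png")
a=cv2.resize(t[135:190,245:365],None,fx=6.6,fy=6.6,interpolation=cv2.INTER_CUBIC)[:,:792]
b=cv2.resize(s[145:235,205:325],None,fx=6.6,fy=6.6,interpolation=cv2.INTER_CUBIC)[:,:792]
cv2.imwrite("pics/c1.png",cv2.resize(np.vstack([a]),None,fx=1,fy=1));cv2.imwrite("pics/c2.png",b)
a=cv2.resize(t[175:250,140:220],(400,375),interpolation=cv2.INTER_CUBIC)
b=cv2.resize(s[250:350,145:275],(400,308),interpolation=cv2.INTER_CUBIC)
c=np.zeros((375,800,3),np.uint8);c[:,:400]=a;c[:308,400:]=b;cv2.imwrite("pics/c3.png",c)
```

```text
(no output)
```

View pics/c1.png

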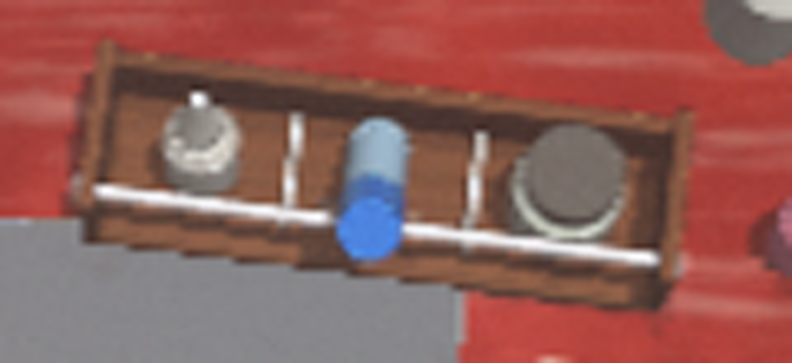

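View pics/c2.png

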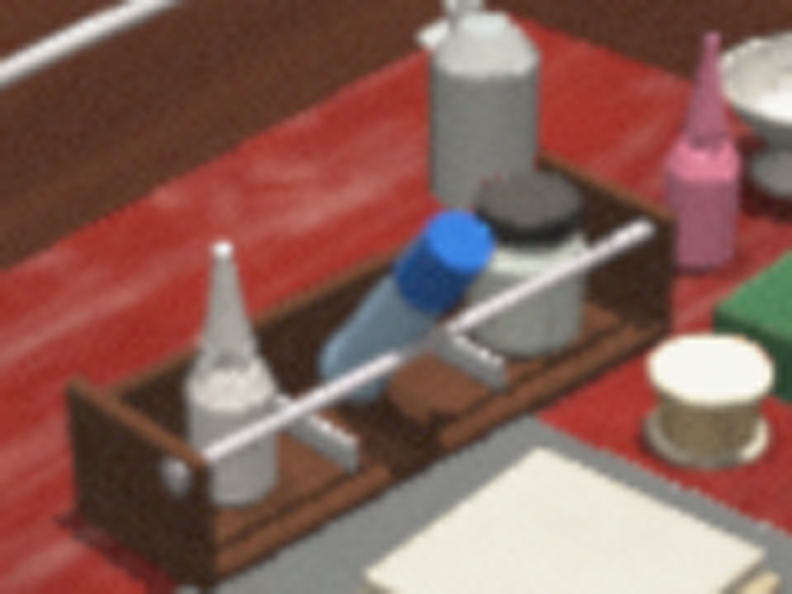

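View pics/c3.png

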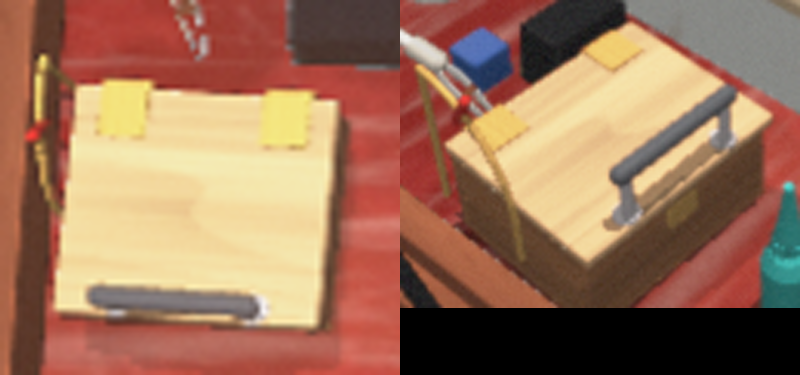

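Side view: stick cap at about (272,187) leans on the rail with the bottle left and the jar right of it; case lid with handle around (234,293). Top view: rack spans (258,145)-(348,178), case (151,192)-(207,240). Fit poses from these corners.

```bash
cat > fit.py <<'E'
from h import *
from scipy.optimize import least_squares
np.set_printoptions(precision=4,suppress=True)
s=ctrl.capture("side");t=ctrl.capture("top")
def fit(obs,x0):
    def f(q,full=False):
        R=Rn.from_euler("z",q[2]).as_matrix()
        e=[proj(c,R@np.array(X)/1000*1+[q[0],q[1],0])[0]-uv for c,X,uv in obs]
        return np.ravel(e)
    r=least_squares(f,x0,loss="soft_l1");print(r.x,np.degrees(r.x[2]));print(f(r.x).reshape(-1,2).round(1).tolist());return r.x
rack=fit([(t,(-27,122,51),(259.4,163.8)),(t,(-27,-122,51),(345,174.4)),(t,(38,128,60),(260.9,141.4)),(t,(38,-128,60),(349.5,152)),
 (s,(-38,128,60),(236.8,215.5)),(s,(38,128,60),(215.9,203.3)),(s,(-38,-128,60),(306.8,178.3)),(s,(-38,-128,0),(306.2,194.2)),(s,(-38,128,0),(236.8,233.6))],[.64,-.12,-.1])
case=fit([(t,(-66,72,71),(151.4,237.4)),(t,(-66,-72,71),(205,240.4)),(t,(60,-72,71),(207.4,194.6)),(t,(60,72,71),(155.4,192)),
(t,(-60,44,108),(157.6,234.4)),(t,(-60,-44,108),(192.4,236.6)),
(s,(-66,72,71),(205.1,335.1)),(s,(-66,-72,71),(265.2,288)),(s,(60,72,71),(161.3,296.1)),(s,(-60,44,106),(213.9,306.9)),(s,(-60,-44,106),(252.9,280.9))],[.467,.217,-.05])
# stick cap top centre, and others
print("cap",tri(s,(205+462/6.6,145+243/6.6),t,(245+370/6.6,135+230/6.6)))
for nm,a,b in [("bottletip",(205+222/6.6,145+246/6.6),(245+198/6.6,135+98/6.6)),("jartop",(205+530/6.6,145+195/6.6),(245+577/6.6,135+170/6.6)),
 ("tubeR?",(268,92),(358,88)),]:
    print(nm,tri(s,a,t,b))
for z in (.2,.3,.4): print(z,onz(t,(300,100),z))
E
python3 fit.py
```

```text
[ 0.6331 -0.123  -0.0939] -5.382668728753702
[[-0.3, 0.7], [0.8, -0.3], [-1.2, -0.3], [0.9, -0.8], [-0.9, 0.0], [-0.8, -0.7], [1.3, -1.8], [0.8, 1.1], [0.3, 2.3]]
[ 0.4668  0.2145 -0.0525] -3.0105135363945363
[[-1.7, -0.4], [-2.1, 0.4], [-0.0, 0.5], [-0.4, -0.6], [-0.4, -0.7], [-1.9, -0.5], [0.8, -0.7], [1.7, -1.3], [-1.8, -0.4], [1.1, 0.9], [0.5, -1.6]]
cap (array([ 0.5917, -0.1152,  0.1004]), np.float64(0.0007164756385246024))
bottletip (array([ 0.6435, -0.0433,  0.112 ]), np.float64(0.0005550343058519894))
jartop (array([ 0.6274, -0.2029,  0.0691]), np.float64(0.000520076604116286))
tubeR? (array([ 0.7497, -0.2554,  0.2562]), np.float64(0.03076152589239446))
0.2 [ 0.7517 -0.1062  0.2   ]
0.3 [ 0.7122 -0.1029  0.3   ]
0.4 [ 0.6728 -0.0997  0.4   ]
```

Request:
{"op": "play_rows", "data": {
  "plan": [
    [[-3.4,-3.4,0,0,0,0,8.7],[-3.4,-3.4,0,0,0,0,8.7],[-3.4,-3.4,0,0,0,0,8.7],[-3.4,-3.4,0,0,0,0,8.7],[-3.4,-3.4,0,0,0,0,8.7]]
  ]
}}

```text
time_s: 2.1
position: [0.3681, 0.3839, 0.2398]
orientation: [180.0, 0.0, 155.0]
contact_force: [0.2, -0.3, 0.2]
opening: 0.997
grasp_force: 0.0
```

Request:
{"op": "play_rows", "data": {
  "plan": [
    [[-3.4,-3.4,0,0,0,0,7],[-3.4,-3.4,0,0,0,0,6],[-3.4,-3.4,0,0,0,0,5.5],[-3.4,-3.4,0,0,0,0,5.5],[-3.4,-3.4,0,0,0,0,5.5]]
  ]
}}

```text
time_s: 2.6
position: [0.4502, 0.1579, 0.24]
orientation: [179.9, 0.0, 155.0]
contact_force: [2.2, 0.4, 0.0]
opening: 0.668
grasp_force: 0.0
```

```bash
cat >> h.py <<'E'
def go(P,R):
    "shift (cm, current tool axes) and rotvec (deg) to the target"
    o=ctrl.get_obs();C=Rn.from_euler("xyz",o["orientation"],degrees=True)
    print("t",round(o["time_s"],2),"pos",o["position"].round(4),"rpy",o["orientation"].round(1),"q",o["qpos"].round(0),"F",o["contact_force"].round(1),"op",round(o["opening"],3),"g",round(o["grasp_force"],1))
    print("shift",(C.inv().apply(np.array(P)-o["position"])*100).round(2),"rot",(C.inv()*R).as_rotvec(degrees=True).round(1))
RY=-5.4;RC=np.array([.6331,-.123,0])
def rw(p): return RC+Rn.from_euler("z",RY,degrees=True).apply(np.array(p)/1000)
def rtool(tilt): # tilt: body toward the front
    return Rn.from_euler("z",RY,degrees=True)*Rn.from_matrix(np.array([[-1,0,0],[0,1,0],[0,0,-1.]]))*Rn.from_euler("y",-tilt,degrees=True)
def stick(up,tilt=35,base=(18,2,15.5)):
    a=np.radians(tilt);return rw(np.array(base)+up*np.array([-np.sin(a),0,np.cos(a)]))
E
python3 - <<'E'
from h import *
print(rtool(35).as_matrix()[:,2])
print(stick(78),stick(178));go(stick(178),rtool(35))
E
```

```text
[ 0.57103088 -0.05397831 -0.81915204]
[ 0.60666792 -0.11849252  0.07939386] [ 0.54956483 -0.11309469  0.16130906]
t 2.6 pos [0.4502 0.1579 0.24  ] rpy [179.9   0.  155. ] q [-33.   8.   9. 114.  -2.  58.  42.] F [2.2 0.4 0. ] op 0.668 g 0.0
shift [-20.46 -20.37   7.86] rot [ -5.9 -34.6 -19. ]
```

Request:
{"op": "play_rows", "data": {
  "plan": [
    [[-3.4,-3.4,0,0,0,0,5.5],[-3.4,-3.4,0,0,0,0,5.5],[-3.4,-3.4,0,0,0,0,5.5],[-3.4,-3.4,0,0,0,0,5.5],[-3.4,-3.4,0,0,0,0,5.5]]
  ]
}}

```text
time_s: 3.1
position: [0.5324, -0.068, 0.2399]
orientation: [180.0, 0.0, 155.0]
contact_force: [-0.1, -0.2, -0.5]
opening: 0.634
grasp_force: 0.0
```

Request:
{"op": "play_rows", "data": {
  "plan": [
    [[0,0,0,-1.2,-6.9,-3.8,5.5],[0,0,0,-1.2,-6.9,-3.8,5.5],[0,0,0,-1.2,-6.9,-3.8,5.5],[0,0,0,-1.2,-6.9,-3.8,5.5],[0,0,0,-1.2,-6.9,-3.8,5.5]]
  ]
}}

```text
time_s: 3.6
position: [0.5319, -0.0658, 0.2406]
orientation: [180.0, 35.2, 174.8]
contact_force: [0.9, -0.3, -0.8]
opening: 0.634
grasp_force: 0.0
```

Run:
```python
from h import *
go(stick(178),rtool(35))
```

```text
t 3.6 pos [ 0.5319 -0.0658  0.2406] rpy [180.   35.2 174.8] q [-16.   0.  17. 131.   8.  14.  79.] F [ 0.9 -0.3 -0.8] op 0.634 g 0.0
shift [ 2.79 -4.56  7.73] rot [0.1 0.2 0.1]
```

Request:
{"op": "play_rows", "data": {
  "plan": [
    [[1.4,-2.3,2.4,0,0,0,5.5],[1.4,-2.3,2.4,0,0,0,5.5],[0,0,2.9,0,0,0,5.5],[0,0,0,0,0,0,5.5]]
  ]
}}

```text
time_s: 4.0
position: [0.5334, -0.0887, 0.1977]
orientation: [178.4, 32.1, 174.0]
contact_force: [0.6, 0.7, 0.3]
opening: 0.633
grasp_force: 0.0
```

Run:
```python
from h import *
s=ctrl.capture("side");t=ctrl.capture("top")
a=cv2.resize(s["frame"][110:230,180:340],(800,600),interpolation=cv2.INTER_CUBIC)
b=cv2.resize(t["frame"][130:220,240:360],(800,600),interpolation=cv2.INTER_CUBIC)
cv2.imwrite("pics/g1.png",cv2.resize(np.vstack([a,b]),(480,600))[:,:,::-1])
go(stick(78),rtool(35))
for c in (s,t):
  print(proj(c,[stick(0),stick(54),stick(108)]).round(1).tolist())
```

```text
t 4.1 pos [ 0.5339 -0.0872  0.1988] rpy [178.4  32.2 174.3] q [-24.   6.  32. 132. -26.  12. 116.] F [-0.9  0.4  0.5] op 0.632 g 0.0
shift [-0.02 -2.78 14.06] rot [ 1.4 -2.8 -0.3]
[[258.9, 201.0], [267.1, 191.2], [276.0, 180.6]]
[[302.8, 157.2], [302.3, 163.6], [301.8, 170.4]]
```

View pics/g1.png

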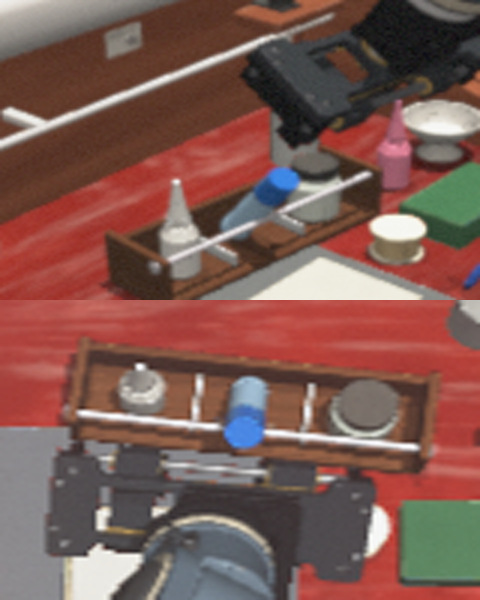

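Side view: stick cap still at the front rail, hand short of it because joint 6 is at its limit; I'll use a gentler tilt (15°) and let the back wall turn the stick in a light grip.

Request:
{"op": "play_rows", "data": {
  "plan": [
    [[0,-0.6,-2,0,8.4,0,5.5],[0,-0.6,-1,0,8.4,0,5.5],[0,0,0,0,0,0,5.5]]
  ]
}}

```text
time_s: 4.4
position: [0.5246, -0.0976, 0.226]
orientation: [178.6, 16.9, 174.9]
contact_force: [0.8, -0.7, -0.3]
opening: 0.628
grasp_force: 0.0
```

Run:
```python
from h import *
P=stick(86);R=rtool(15);z=R.as_matrix()[:,2]
go(P-.07*z,R)
s=ctrl.capture("side");t=ctrl.capture("top")
print(tri(s,(262,97),t,(357,87)),tri(s,(112,135),t,(178,84)))
```

```text
t 4.4 pos [ 0.5246 -0.0976  0.226 ] rpy [178.6  16.9 174.9] q [-32.   8.  43. 121. -14.  37. 106.] F [ 0.8 -0.7 -0.3] op 0.628 g 0.0
shift [-3.73 -1.56  8.66] rot [1.5 1.9 0.3]
(array([ 0.76364781, -0.25333407,  0.23861988]), np.float64(0.02219540300978911)) (array([0.74986412, 0.18907346, 0.28359663]), np.float64(0.009305171149574952))
```

Request:
{"op": "play_rows", "data": {
  "plan": [
    [[-1.9,-0.8,3.3,0.7,1,0,5.5],[-1.8,-0.8,3.3,0.7,0.9,0,5.5],[0,0,2,0,0,0,5.5],[0,0,0,0,0,0,5.5]]
  ]
}}

```text
time_s: 4.9
position: [0.5739, -0.1169, 0.1449]
orientation: [179.8, 14.1, 174.7]
contact_force: [-0.6, -0.1, -1.2]
opening: 0.626
grasp_force: 0.0
```

Run:
```python
from h import *
P=stick(86);R=rtool(15);go(P,R)
s=ctrl.capture("side");t=ctrl.capture("top")
a=cv2.resize(s["frame"][110:230,180:340],(800,600),interpolation=cv2.INTER_CUBIC)
b=cv2.resize(t["frame"][130:220,240:360],(800,600),interpolation=cv2.INTER_CUBIC)
cv2.imwrite("pics/g2.png",cv2.resize(np.vstack([a,b]),(480,600))[:,:,::-1])
```

```text
t 4.9 pos [ 0.5739 -0.1169  0.1449] rpy [179.8  14.1 174.7] q [-22.  22.  38. 117. -28.  34. 118.] F [-0.6 -0.1 -1.2] op 0.626 g 0.0
shift [-1.29  0.12  6.4 ] rot [ 0.2 -0.9  0.1]
```

View pics/g2.png

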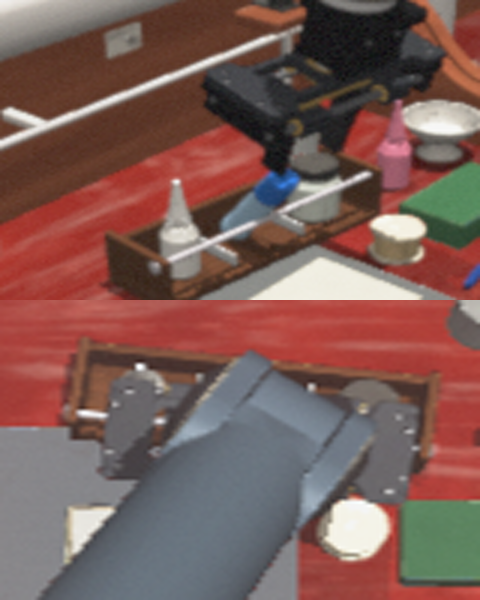

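Hand is now above the cap, fingers either side, tubes clear. Descend.

Request:
{"op": "play_rows", "data": {
  "newtons": 5,
  "plan": [
    [[-1.3,0.1,0.5,0,-0.9,0,5.5],[0,0,2,0,0,0,5.5],[0,0,2,0,0,0,5.5],[0,0,1.9,0,0,0,5.5],[0,0,0,0,0,0,5.5]]
  ]
}}

```text
time_s: 5.5
position: [0.6065, -0.118, 0.0898]
orientation: [179.8, 15.4, 174.8]
contact_force: [-0.9, 0.0, 0.4]
opening: 0.63
grasp_force: 0.0
```

Run:
```python
from h import *
P=stick(86);R=rtool(15);go(P,R)
s=ctrl.capture("side")
cv2.imwrite("pics/g3.png",cv2.resize(s["frame"][120:220,200:320],(720,600),interpolation=cv2.INTER_CUBIC)[:,:,::-1])
```

```text
t 5.5 pos [ 0.6065 -0.118   0.0898] rpy [179.8  15.4 174.8] q [-16.  28.  31. 116. -36.  28. 125.] F [-0.9  0.   0.4] op 0.63 g 0.0
shift [ 0.52 -0.05  0.25] rot [0.3 0.4 0.2]
```

View pics/g3.png

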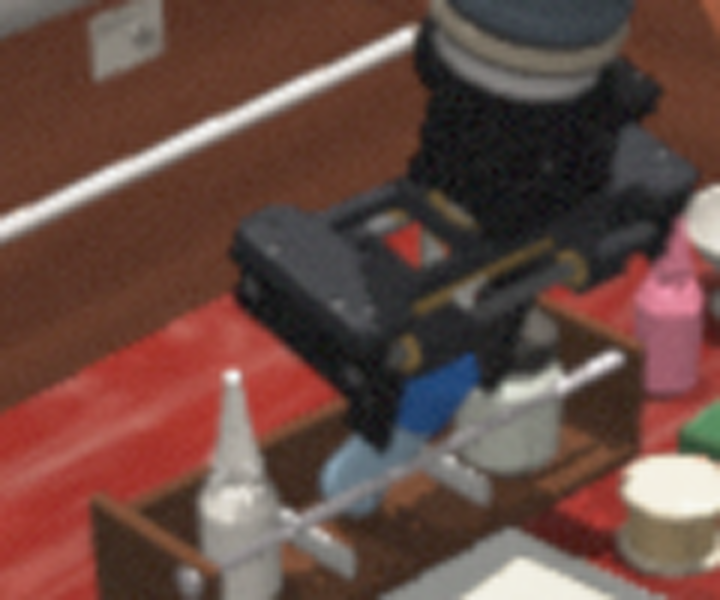

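Fingers straddle the stick's upper half, 5 mm too far back; correct and close.

Request:
{"op": "play_rows", "data": {
  "newtons": 5,
  "plan": [
    [[0.5,0,0.2,0,0,0,5.5],[0,0,0,0,0,0,2],[0,0,0,0,0,0,2],[0,0,0,0,0,0,2],[0,0,0,0,0,0,2]]
  ]
}}

```text
time_s: 6.05
position: [0.6026, -0.1182, 0.0878]
orientation: [179.8, 15.5, 174.8]
contact_force: [0.3, 0.3, 0.1]
opening: 0.353
grasp_force: 0.0
```

Run:
```python
from h import *
for th,tl in ((35,15),(28,11),(20,7),(10,4),(0,2)):
    a=np.radians(th);b=(29-13.5*np.cos(a),2,8+13.5*np.sin(a)+2)
    print(th,stick(86,th,b).round(4));go(stick(86,th,b),rtool(tl))
```

```text
35 [ 0.602  -0.1181  0.0882]
t 6.05 pos [ 0.6026 -0.1182  0.0878] rpy [179.8  15.5 174.8] q [-16.  28.  31. 117. -36.  27. 125.] F [0.3 0.3 0.1] op 0.353 g 0.0
shift [ 0.04  0.01 -0.05] rot [0.3 0.5 0.2]
28 [ 0.6101 -0.1188  0.0923]
t 6.05 pos [ 0.6026 -0.1182  0.0878] rpy [179.8  15.5 174.8] q [-16.  28.  31. 117. -36.  27. 125.] F [0.3 0.3 0.1] op 0.353 g 0.0
shift [-0.85  0.01 -0.22] rot [0.2 4.5 0.2]
20 [ 0.6202 -0.1198  0.0954]
t 6.05 pos [ 0.6026 -0.1182  0.0878] rpy [179.8  15.5 174.8] q [-16.  28.  31. 117. -36.  27. 125.] F [0.3 0.3 0.1] op 0.353 g 0.0
shift [-1.91  0.   -0.26] rot [0.2 8.5 0.2]
10 [ 0.6341 -0.1211  0.097 ]
t 6.05 pos [ 0.6026 -0.1182  0.0878] rpy [179.8  15.5 174.8] q [-16.  28.  31. 117. -36.  27. 125.] F [0.3 0.3 0.1] op 0.353 g 0.0
shift [-3.29 -0.   -0.04] rot [ 0.2 11.5  0.2]
0 [ 0.6487 -0.1225  0.096 ]
t 6.05 pos [ 0.6026 -0.1182  0.0878] rpy [179.8  15.5 174.8] q [-16.  28.  31. 117. -36.  27. 125.] F [0.3 0.3 0.1] op 0.353 g 0.0
shift [-4.69 -0.01  0.45] rot [ 0.2 13.5  0.2]
```

Request:
{"op": "play_rows", "data": {
  "newtons": 5,
  "plan": [
    [[0,0,0,0,0,0,2],[0,0,0,0,0,0,2],[-0.4,0,-0.2,0,2.2,0,2],[-0.4,0,0,0,2.2,0,2],[0,0,0,0,0,0,2]]
  ]
}}

```text
time_s: 6.55
position: [0.6111, -0.1188, 0.0917]
orientation: [179.8, 11.1, 174.9]
contact_force: [0.3, 0.0, 2.7]
opening: 0.319
grasp_force: 5.0
```

Run:
```python
from h import *
for th,tl in ((20,7),(10,4),(0,2)):
    a=np.radians(th);b=(29-13.5*np.cos(a),2,8+13.5*np.sin(a)+2)
    go(stick(86,th,b),rtool(tl))
```

```text
t 6.55 pos [ 0.6111 -0.1188  0.0917] rpy [179.8  11.1 174.9] q [-18.  31.  34. 112. -33.  34. 121.] F [0.3 0.  2.7] op 0.319 g 5.0
shift [-0.98 -0.01 -0.19] rot [0.2 4.1 0.3]
t 6.55 pos [ 0.6111 -0.1188  0.0917] rpy [179.8  11.1 174.9] q [-18.  31.  34. 112. -33.  34. 121.] F [0.3 0.  2.7] op 0.319 g 5.0
shift [-2.37 -0.02 -0.08] rot [0.2 7.1 0.3]
t 6.55 pos [ 0.6111 -0.1188  0.0917] rpy [179.8  11.1 174.9] q [-18.  31.  34. 112. -33.  34. 121.] F [0.3 0.  2.7] op 0.319 g 5.0
shift [-3.8  -0.03  0.31] rot [0.2 9.1 0.3]
```

Request:
{"op": "play_rows", "data": {
  "newtons": 5,
  "plan": [
    [[-0.5,0,-0.2,0,2,0,2],[-0.5,0,-0.05,0,2,0,2],[-0.7,0,0,0,1.5,0,2],[-0.7,0,0.05,0,1.5,0,2],[0,0,0,0,0,0,2]]
  ]
}}

```text
time_s: 7.05
position: [0.6338, -0.121, 0.0964]
orientation: [179.8, 4.1, 174.9]
contact_force: [-0.0, 1.0, 2.9]
opening: 0.314
grasp_force: 5.0
```

Run:
```python
from h import *
go(stick(86,0,(15.5,2,10)),rtool(2))
```

```text
t 7.05 pos [ 0.6338 -0.121   0.0964] rpy [179.8   4.1 174.9] q [-18.  35.  36. 104. -29.  46. 117.] F [-0.   1.   2.9] op 0.314 g 5.0
shift [-1.49 -0.01  0.15] rot [0.2 2.1 0.3]
```

Request:
{"op": "play_rows", "data": {
  "newtons": 5,
  "plan": [
    [[-0.5,0,0,0,1,0,2],[-0.5,0,0,0,1,0,2],[-0.5,0,0,0,0,0,2],[0,0,0,0,0,0,2]]
  ]
}}

```text
time_s: 7.45
position: [0.6482, -0.1224, 0.097]
orientation: [179.8, 2.0, 174.8]
contact_force: [-0.4, -0.3, -0.4]
opening: 0.321
grasp_force: 5.0
```

Run:
```python
from h import *
go(stick(86,0,(15.5,2,10)),rtool(2))
s=ctrl.capture("side")
cv2.imwrite("pics/g4.png",cv2.resize(s["frame"][120:220,200:320],(720,600),interpolation=cv2.INTER_CUBIC)[:,:,::-1])
print(proj(s,[rw((15.5,2,z)) for z in (8,60,116)]).round(1).tolist())
```

```text
t 7.45 pos [ 0.6482 -0.1224  0.097 ] rpy [179.8   2.  174.8] q [-18.  37.  36. 101. -29.  50. 116.] F [-0.4 -0.3 -0.4] op 0.321 g 5.0
shift [-0.05  0.    0.11] rot [0.2 0.  0.2]
[[259.6, 203.7], [259.3, 186.9], [259.0, 167.7]]
```

View pics/g4.png

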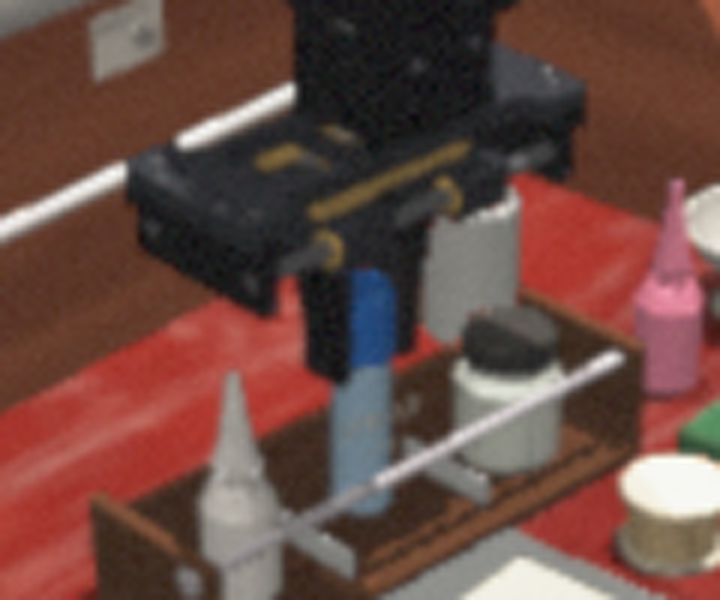

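Stick is nearly upright (leaning about 4° forward), bottle and jar standing. Push a little further to the wall, lower, release.

Request:
{"op": "play_rows", "data": {
  "newtons": 4,
  "plan": [
    [[-0.4,0,0,0,0,0,2],[-0.3,0,0.2,0,0,0,2],[0,0,0.2,0,0,0,2],[0.1,0,0,0,0,0,2],[0,0,0,0,0,0,2]]
  ]
}}

```text
time_s: 8.0
position: [0.6545, -0.1232, 0.0942]
orientation: [179.8, 2.1, 174.8]
contact_force: [1.0, -0.0, 3.5]
opening: 0.32
grasp_force: 4.0
```

Run:
```python
from h import *
go(stick(86,0,(15.5,2,10)),rtool(2))
s=ctrl.capture("side")
c=ctrl.cut_out(s,"glue_stick")
f=cv2.cvtColor(s["frame"],cv2.COLOR_RGB2HSV)
m=(f[...,0]>90)&(f[...,0]<130)&(f[...,1]>70);m[:,:250]=0;m[:,272:]=0;m[:160]=0;m[:,:][210:]=0
for r in range(162,208,4):
    q=np.where(m[r])[0];print(r,(q.min(),q.max()) if len(q) else "",end=" ")
```

```text
t 8.0 pos [ 0.6545 -0.1232  0.0942] rpy [179.8   2.1 174.8] q [-17.  38.  36. 100. -29.  50. 116.] F [ 1.  -0.   3.5] op 0.32 g 4.0
shift [ 0.58  0.02 -0.2 ] rot [0.2 0.1 0.2]
162  166 (np.int64(256), np.int64(263)) 170 (np.int64(256), np.int64(264)) 174 (np.int64(256), np.int64(264)) 178 (np.int64(256), np.int64(264)) 182  186  190  194  198  202  206
```

Request:
{"op": "play_rows", "data": {
  "plan": [
    [[0,0,0,0,0,0,3.2],[0,0,0,0,0,0,4],[0,0,0,0,0,0,5.5],[0,0,0,0,0,0,5.5],[0,0,0,0,0,0,5.5]]
  ]
}}

```text
time_s: 8.6
position: [0.6536, -0.1229, 0.0933]
orientation: [179.8, 2.0, 174.8]
contact_force: [0.2, -0.5, -0.8]
opening: 0.6
grasp_force: 0.0
```

Request:
{"op": "play_rows", "data": {
  "plan": [
    [[0,0,-1.5,0,0,0,5.5],[0,0,-3,0,0,0,5.5],[1,0,-4,0,0,0,5.5],[3,0,-3,0,0,0,5.5],[3,0,-2,0,0,0,5.5]]
  ]
}}

```text
time_s: 9.1
position: [0.5796, -0.1176, 0.2293]
orientation: [179.8, 2.3, 174.8]
contact_force: [0.1, 0.7, 0.3]
opening: 0.63
grasp_force: 0.0
```

Run:
```python
from h import *
s=ctrl.capture("side");t=ctrl.capture("top")
a=cv2.resize(s["frame"][120:220,200:320],(720,600),interpolation=cv2.INTER_CUBIC)
b=cv2.resize(t["frame"][130:220,240:360],(800,600),interpolation=cv2.INTER_CUBIC)
cv2.imwrite("pics/g5.png",np.hstack([cv2.resize(a,(400,333)),cv2.resize(b,(400,333))])[:,:,::-1])
# handle
print(proj(s,[rw((15.5,2,z)) for z in (8,60,116)]).round(1).tolist(),proj(t,[rw((15.5,2,z)) for z in (8,116)]).round(1).tolist())
CY=-3.;CC=np.array([.4668,.2145,0]);R=Rn.from_euler("z",CY,degrees=True)
hp=CC+R.apply([-.06,0,.106]);print(hp,CC+R.apply([.06,0,.062]))
go(hp,Rn.from_euler("xyz",[180,0,177],degrees=True))
```

```text
[[259.6, 203.7], [259.3, 186.9], [259.0, 167.7]] [[302.6, 158.7], [304.3, 148.0]]
[0.40688223 0.21764016 0.106     ] [0.52671777 0.21135984 0.062     ]
t 9.2 pos [ 0.5776 -0.1182  0.23  ] rpy [179.7   2.3 174.7] q [-26.  22.  44. 104. -19.  59. 110.] F [ 1.  -0.8 -0.5] op 0.632 g 0.0
shift [20.59 31.78 11.77] rot [ 0.3  2.3 -2.3]
```

View pics/g5.png

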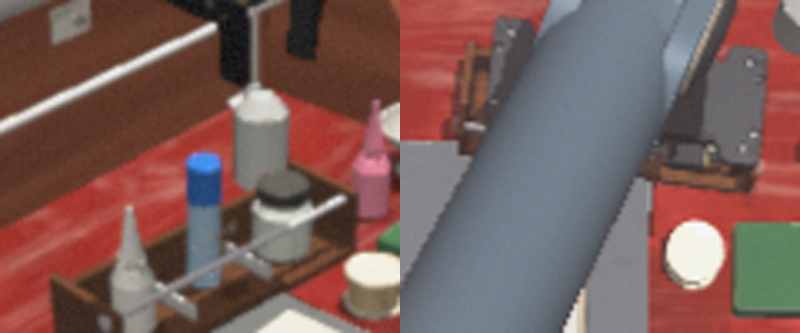

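Stick stands upright at crop (204,220), released; bottle and jar standing. On to the lid handle.

Request:
{"op": "play_rows", "data": {
  "plan": [
    [[2.3,3.5,0,0,0,0,5.5],[2.3,3.5,0,0,0,0,5.5],[2.3,3.5,0,0,0,0,5.5],[2.3,3.5,0,0,0,0,5.5],[2.3,3.5,0,0,0,0,5.5]]
  ]
}}

```text
time_s: 9.7
position: [0.4803, 0.0695, 0.2228]
orientation: [179.8, 2.1, 174.8]
contact_force: [-0.0, 0.3, -0.8]
opening: 0.63
grasp_force: 0.0
```

Request:
{"op": "play_rows", "data": {
  "plan": [
    [[2.3,3.5,0,0,0,0,5.5],[2.3,3.5,0,0,0,0,5.5],[2.3,3.5,0,0,0,0,5.5],[2.2,3.5,0,0,0,0,5.5],[0,0,0,0,2.3,0,5.5]]
  ]
}}

```text
time_s: 10.2
position: [0.3992, 0.2217, 0.2198]
orientation: [179.7, -0.4, 175.5]
contact_force: [0.6, -0.5, 0.0]
opening: 0.631
grasp_force: 0.0
```

Request:
{"op": "play_rows", "data": {
  "plan": [
    [[0,0,0,0,0,8.5,5.5],[0,0,0,0,0,8.5,5.5],[0,0,0,0,0,8.5,5.5],[0,0,0,0,0,8.5,5.5],[0,0,0,0,0,8.5,5.5]]
  ]
}}

```text
time_s: 10.7
position: [0.4032, 0.2159, 0.2201]
orientation: [-180.0, -0.3, 131.9]
contact_force: [-0.2, -0.3, -0.4]
opening: 0.632
grasp_force: 0.0
```

Request:
{"op": "play_rows", "data": {
  "plan": [
    [[0,0,0,0,0,8.5,5.5],[0,0,0,0,0,8.5,5.5],[0,0,0,0,0,8.5,5.5],[0,0,0,0,0,8.5,5.5],[0,0,0,0,0,8.5,5.5]]
  ]
}}

```text
time_s: 11.2
position: [0.4032, 0.2159, 0.2201]
orientation: [-179.8, -0.2, 89.5]
contact_force: [-0.7, 0.1, -0.4]
opening: 0.633
grasp_force: 0.0
```

Run:
```python
from h import *
go([.407,.2176,.106],Rn.from_euler("xyz",[180,0,87],degrees=True))
```

```text
t 11.2 pos [0.4032 0.2159 0.2201] rpy [-179.8   -0.2   89.5] q [-78.   9.  50. 120.  -9.  55. -23.] F [-0.7  0.1 -0.4] op 0.633 g 0.0
shift [ 0.12  0.42 11.41] rot [-0.2 -0.2  2.5]
```

Request:
{"op": "play_rows", "data": {
  "newtons": 25,
  "plan": [
    [[0.1,0.4,2,0,0,2.5,5.5],[0,0,3,0,0,0,5.5],[0,0,3,0,0,0,5.5],[0,0,2,0,0,0,5.5],[0,0,0.7,0,0,0,5.5]]
  ]
}}

```text
time_s: 11.7
position: [0.4057, 0.2166, 0.1112]
orientation: [-179.6, -0.1, 87.3]
contact_force: [0.5, -0.4, 0.7]
opening: 0.633
grasp_force: 0.0
```

Run:
```python
from h import *
go([.407,.2176,.106],Rn.from_euler("xyz",[180,0,87],degrees=True))
s=ctrl.capture("side");print(proj(s,[[.407,.2176,.106]]))
for n in ("lid_handle","lid_hinge"): print([(np.round(x["centre"],1),round(float(x["conf"]),2)) for x in ctrl.landmark_of(s,n)])
```

```text
t 11.7 pos [0.4057 0.2166 0.1112] rpy [-1.796e+02 -1.000e-01  8.730e+01] q [-69.  21.  44. 125. -23.  42. -12.] F [ 0.5 -0.4  0.7] op 0.633 g 0.0
shift [0.1  0.13 0.52] rot [-0.4 -0.1  0.3]
[[234.89308785 292.93237009]]
[]
[(array([191.3, 278.1]), 0.81)]
```

Handle matches (234.9, 292.9 expected, same as detected earlier). Close on it.

Request:
{"op": "play_rows", "data": {
  "newtons": 20,
  "plan": [
    [[0,0.1,0.4,0,0,0,4],[0,0,0,0,0,0,2],[0,0,0,0,0,0,0],[0,0,0,0,0,0,0],[0,0,0,0,0,0,0]]
  ]
}}

```text
time_s: 12.35
position: [0.4073, 0.2172, 0.109]
orientation: [-179.8, -0.2, 87.3]
contact_force: [0.6, -0.6, 0.1]
opening: 0.269
grasp_force: 0.0
```

Request:
{"op": "play_rows", "data": {
  "newtons": 20,
  "plan": [
    [[0,0,0,0,0,0,0],[0,0,0,0,0,0,0],[0,0,0,0,0,0,0]]
  ]
}}

```text
time_s: 12.65
position: [0.4074, 0.2171, 0.1089]
orientation: [-179.8, -0.2, 87.3]
contact_force: [-0.2, -0.4, 0.2]
opening: 0.133
grasp_force: 20.0
```

```bash
cat > lid.py <<'E'
from h import *
CY=-3.;CC=np.array([.4668,.2145,0]);R=Rn.from_euler("z",CY,degrees=True)
H=CC+R.apply([.06,0,.062])
def hp(a): a=np.radians(a);return H+R.apply([-.12*np.cos(a)+.044*np.sin(a),0,.12*np.sin(a)+.044*np.cos(a)])
o=ctrl.get_obs();d=R.inv().apply(o["position"]-H)
print("grip rel hinge",d.round(4),"radius",np.hypot(d[0],d[2]).round(4),"angle",round(159.9-np.degrees(np.arctan2(d[2],d[0])),1))
E
python3 - <<'E'
from lid import *
p0=hp(0)
for a in (0,10,20,30,40,50,60): print(a,(R.inv().apply(hp(a)-p0)*100).round(2))
go(p0,Rn.from_euler("xyz",[180,0,87],degrees=True))
E
```

```text
grip rel hinge [-0.1195 -0.0006  0.0469] radius 0.1283 angle 1.3
0 [0. 0. 0.]
10 [0.95 0.   2.02]
20 [2.23 0.   3.84]
30 [3.81 0.   5.41]
40 [5.64 0.   6.68]
50 [7.66 0.   7.62]
60 [9.81 0.   8.19]
t 12.65 pos [0.4074 0.2171 0.1089] rpy [-179.8   -0.2   87.3] q [-69.  21.  44. 125. -23.  41. -12.] F [-0.2 -0.4  0.2] op 0.133 g 20.0
shift [ 0.06 -0.05  0.29] rot [-0.2 -0.2  0.3]
```

Request:
{"op": "play_rows", "data": {
  "plan": [
    [[0,0.43,-1.03,0,0,0,0],[0,0.52,-0.99,0,0,0,0],[0,0.6,-0.94,0,0,0,0],[0,0.68,-0.88,0,0,0,0],[0,0,0,0,0,0,0]]
  ]
}}

```text
time_s: 13.15
position: [0.429, 0.216, 0.1482]
orientation: [-179.5, -0.3, 87.3]
contact_force: [-5.8, 0.7, 2.1]
opening: 0.132
grasp_force: 20.0
```

Run:
```python
from lid import *
for a in (20,30,40): go(hp(a)+[0,0,.002],Rn.from_euler("xyz",[180,0,87],degrees=True))
```

```text
grip rel hinge [-0.0978 -0.0005  0.0862] radius 0.1304 angle 21.3
t 13.15 pos [0.429  0.216  0.1482] rpy [-179.5   -0.3   87.3] q [-69.  19.  47. 121. -20.  47. -13.] F [-5.8  0.7  2.1] op 0.132 g 20.0
shift [0.05 0.01 0.18] rot [-0.5 -0.3  0.3]
t 13.15 pos [0.429  0.216  0.1482] rpy [-179.5   -0.3   87.3] q [-69.  19.  47. 121. -20.  47. -13.] F [-5.8  0.7  2.1] op 0.132 g 20.0
shift [ 0.05  1.58 -1.4 ] rot [-0.5 -0.3  0.3]
t 13.15 pos [0.429  0.216  0.1482] rpy [-179.5   -0.3   87.3] q [-69.  19.  47. 121. -20.  47. -13.] F [-5.8  0.7  2.1] op 0.132 g 20.0
shift [ 0.04  3.4  -2.69] rot [-0.5 -0.3  0.3]
```

Request:
{"op": "play_rows", "data": {
  "plan": [
    [[0,0.75,-0.75,0,0,0,0],[0,0.83,-0.7,0,0,0,0],[0,0.9,-0.65,0,0,0,0],[0,0.92,-0.62,0,0,0,0],[0,0,0,0,0,0,0]]
  ]
}}

```text
time_s: 13.65
position: [0.4619, 0.2145, 0.1763]
orientation: [-179.3, -0.3, 87.3]
contact_force: [-14.1, -0.1, 18.7]
opening: 0.129
grasp_force: 20.0
```

Run:
```python
from lid import *
for a in (40,50,60): go(hp(a)+[0,0,.002],Rn.from_euler("xyz",[180,0,87],degrees=True))
s=ctrl.capture("side");t=ctrl.capture("top");print([(np.round(x["centre"],1),round(float(x["conf"]),2)) for x in ctrl.landmark_of(s,"lid_handle")],proj(s,[hp(40)]))
```

```text
grip rel hinge [-0.0649 -0.0003  0.1143] radius 0.1314 angle 40.3
t 13.65 pos [0.4619 0.2145 0.1763] rpy [-179.3   -0.3   87.3] q [-67.  20.  47. 116. -19.  53. -12.] F [-14.1  -0.1  18.7] op 0.129 g 20.0
shift [0.02 0.13 0.14] rot [-0.7 -0.3  0.3]
t 13.65 pos [0.4619 0.2145 0.1763] rpy [-179.3   -0.3   87.3] q [-67.  20.  47. 116. -19.  53. -12.] F [-14.1  -0.1  18.7] op 0.129 g 20.0
shift [ 0.02  2.14 -0.82] rot [-0.7 -0.3  0.3]
t 13.65 pos [0.4619 0.2145 0.1763] rpy [-179.3   -0.3   87.3] q [-67.  20.  47. 116. -19.  53. -12.] F [-14.1  -0.1  18.7] op 0.129 g 20.0
shift [ 0.01  4.29 -1.42] rot [-0.7 -0.3  0.3]
[(array([208.1, 247.8]), 0.87)] [[209.57181299 247.81356922]]
```

Request:
{"op": "play_rows", "data": {
  "newtons": 12,
  "plan": [
    [[0,-0.1,-0.2,0,0,0,0],[0,0,0,0,0,0,0],[0,0,0,0,0,0,0]]
  ]
}}

```text
time_s: 14.1
position: [0.4622, 0.2145, 0.1766]
orientation: [-179.6, -0.2, 87.3]
contact_force: [-5.8, 1.3, 5.7]
opening: 0.132
grasp_force: 12.0
```

Run:
```python
from lid import *
go(hp(50)+[0,0,.003],Rn.from_euler("xyz",[180,0,87],degrees=True));print(ctrl.get_obs()["torque"])
```

```text
grip rel hinge [-0.0646 -0.0003  0.1146] radius 0.1316 angle 40.5
t 14.1 pos [0.4622 0.2145 0.1766] rpy [-179.6   -0.2   87.3] q [-67.  20.  47. 116. -19.  52. -12.] F [-5.8  1.3  5.7] op 0.132 g 12.0
shift [ 0.02  2.11 -0.87] rot [-0.4 -0.2  0.3]
[ 0.25488943  1.43363935 -0.0059933 ]
```

Request:
{"op": "play_rows", "data": {
  "plan": [
    [[0,0.97,-0.55,0,0,0,0],[0,1.0,-0.5,0,0,0,0],[0,0,0,0,0,0,0]]
  ]
}}

```text
time_s: 14.4
position: [0.4844, 0.2132, 0.1876]
orientation: [-179.9, -0.2, 87.3]
contact_force: [-3.4, 1.8, 7.1]
opening: 0.128
grasp_force: 12.0
```

Run:
```python
from lid import *
go(hp(60)+[0,0,.003],Rn.from_euler("xyz",[180,0,87],degrees=True));print(ctrl.get_obs()["torque"])
s=ctrl.capture("side");print([(np.round(x["centre"],1),round(float(x["conf"]),2)) for x in ctrl.landmark_of(s,"lid_handle")],proj(s,[hp(48),hp(50),hp(52)]))
```

```text
grip rel hinge [-0.0424 -0.0004  0.1256] radius 0.1326 angle 51.3
t 14.4 pos [0.4844 0.2132 0.1876] rpy [-179.9   -0.2   87.3] q [-66.  21.  47. 113. -19.  54. -11.] F [-3.4  1.8  7.1] op 0.128 g 12.0
shift [ 0.03  2.05 -0.34] rot [-0.1 -0.2  0.3]
[ 2.09177741e-01  9.86210503e-01 -5.15258909e-04]
[(array([199.5, 237.6]), 0.88)] [[202.87498041 240.06287445]
 [201.17260238 238.26627436]
 [199.46483936 236.53177306]]
```

Request:
{"op": "play_rows", "data": {
  "plan": [
    [[0,0.95,-0.32,0,0,0,0],[0,0.9,-0.2,0,0,0,0],[0,0,0,0,0,0,0],[0,0,0,0,0,0,0],[0,0,0,0,0,0,0]]
  ]
}}

```text
time_s: 15.0
position: [0.5014, 0.2123, 0.1919]
orientation: [-179.8, -0.2, 87.3]
contact_force: [-1.4, 1.2, 5.1]
opening: 0.132
grasp_force: 12.0
```

```bash
cat > ang.py <<'E'
from lid import *
go(hp(60)+[0,0,.003],Rn.from_euler("xyz",[180,0,87],degrees=True));print(ctrl.get_obs()["torque"])
A=np.arange(45,75,.5)
for n in ("side","top"):
    s=ctrl.capture(n)
    for x in ctrl.landmark_of(s,"lid_handle"):
        P=proj(s,[hp(a) for a in A]);e=np.linalg.norm(P-x["centre"],axis=1);print(n,x["conf"],A[e.argmin()],e.min())
    print([(ctrl_n,[np.round(x["centre"],1).tolist() for x in ctrl.landmark_of(s,ctrl_n)]) for ctrl_n in ("glue_stick","jar","glue_bottle")])
    save(s,"end_"+n)
E
python3 ang.py
```

```text
grip rel hinge [-0.0254 -0.0003  0.1299] radius 0.1323 angle 58.8
t 15.0 pos [0.5014 0.2123 0.1919] rpy [-179.8   -0.2   87.3] q [-64.  22.  47. 111. -20.  56. -10.] F [-1.4  1.2  5.1] op 0.132 g 12.0
shift [0.03 0.35 0.09] rot [-0.2 -0.2  0.3]
[ 0.15217572  0.46185057 -0.00848302]
side 0.86 58.0 1.6394319356978582
side 0.69 45.0 94.58940329120469
[('glue_stick', [[260.1, 204.6]]), ('jar', [[283.9, 195.8], [237.8, 217.3]]), ('glue_bottle', [[312.3, 183.8], [272.8, 352.4], [239.8, 216.3]])]
[('glue_stick', [[303.5, 157.1]]), ('jar', [[328.1, 168.2], [302.3, 157.2]]), ('glue_bottle', [[364.4, 171.5], [181.8, 268.2], [277.0, 160.4]])]
```

Request:
{"op": "play_rows", "data": {
  "plan": [
    [[0,0.35,-0.05,0,0,0,0],[0,0,0,0,0,0,0],[0,0,0,0,0,0,0],[0,0,0,0,0,0,0],[0,0,0,0,0,0,0]]
  ]
}}

```text
time_s: 16.0
position: [0.5045, 0.2122, 0.1924]
orientation: [-179.8, -0.2, 87.3]
contact_force: [-3.6, 0.9, 6.8]
opening: 0.132
grasp_force: 12.0
```

```bash
python3 ang.py; python3 -c "
from station import ctrl
o=ctrl.get_obs();print(o['grasp_force'],o['opening'])"
```

```text
grip rel hinge [-0.0222 -0.0003  0.1304] radius 0.1323 angle 60.2
t 16.0 pos [0.5045 0.2122 0.1924] rpy [-179.8   -0.2   87.3] q [-63.  23.  47. 110. -20.  56. -10.] F [-3.6  0.9  6.8] op 0.132 g 12.0
shift [0.03 0.03 0.15] rot [-0.2 -0.2  0.3]
[0.21456366 0.65233912 0.03011671]
side 0.71 58.5 0.8150931763260781
[('glue_stick', [[260.8, 204.4], [264.6, 206.0]]), ('jar', [[286.1, 195.6]]), ('glue_bottle', [[272.4, 351.4], [240.0, 218.0], [311.4, 183.3]])]
top 0.65 56.5 0.5792247795090358
top 0.39 45.0 19.105475729434744
[('glue_stick', [[305.4, 158.4]]), ('jar', [[331.8, 165.9]]), ('glue_bottle', [[364.3, 170.7], [181.5, 265.5], [275.2, 157.4]])]
12.001608610153198 0.1331467877843157
```

```bash
python3 -c "
from station import ctrl
print(ctrl.close_job())"
```

```text
the job is handed in; nothing more can be done
None
```

I handed the job in with the glue stick upright and released in the middle bay, the bottle and jar still standing, and the gripper holding the lid open at about 60° (my estimates ranged from 56.5° to 60.2°, and 54° to 66° is allowed); the hand-in gave no verdict.

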